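# Key the button feeder's disc onto its pin

### The arm

A 7-joint arm with a two-finger parallel gripper is mounted at the origin on the work surface. World frame = base frame: x ahead of the robot, y to its left, z up, the work surface at z = 0. Lengths are in m, angles in rad, forces in N, time in s.
With the tool pointing down it reaches from about 0.35 to 0.9 m from the base axis. Payload 8.1 kg.
Tool frame: the origin (TCP) lies at the very end of the fingers, on their centre line; the grasp point (between the pads) lies 19 mm behind it (arm.tcp_to_grasp is the z of the grasp point in the tool frame, in m); z points along the fingers, y is the line along which they close (so a half turn about z gives the same grasp; the last joint's range is limited). The gripper opens to 92 mm and grips with 3 to 60 N. Pads are 19 mm wide; open, the fingers measure 130 mm over their backs; the gripper's body (75 mm by 190 mm) begins 47 mm behind the grasp point.
Start: joints at [1.012, 0.434, 0.025, 1.573, -0.012, 1.134, -0.075], TCP at [0.275, -0.561, 0.227] pointing down, gripper open.
Joint ranges: [-2.62, 2.62], [-0.44, 2.09], [-1.27, 1.32], [0.08, 2.57], [-1.32, 4.46], [0.12, 2], [-2.74, 2.74]. Speed limits (rad/s): [2.22, 2.22, 3.01, 3.01, 3.14, 3.14, 3.14].

### API

Orientations are given as a rotation vector (axis times angle).
In Python, from cell import readout, vision, sign_off, arm gives the robot as it stands. The module is installed in compiled form; this text tells all that it offers.
- The arm moves only by the shell command python3 -m creep 'ROWS' [FORCE]. ROWS is JSON, a list of rows, each a list of 5 numbers: the shift along the tool's x, y, z in units of 4 cm (1.0 is 4 cm), then the turn about the tool's z in units of 4 degrees (1.0 is 4 degrees), then the opening, from 0 (shut) to 1 (fully open). A call has 1 to 12 rows; each row shifts and turns the commanded pose from where the row before left it, along the tool's axes as they then stand; what a row does not reach is not made up. A row lasts 1/8 s, in which the tool goes at most 62.5 mm and 10.7 degrees, less where a joint would pass 70% of its speed; a pose out of reach is approached as far as the arm can. A call with a number of a shift or a turn outside -1 to 1 is refused whole. A call with a gripper value outside its range is refused whole. The fingers move at their own pace and stop on an object; FORCE is the grip in N (left out, the last holds). Time passes only in rows, so rows that do not move let the fingers close. It gives the time, the measured TCP pose, the force, the opening and the grip force at its end, in the units of the state.
- readout.observe(): the state, without advancing time (a new reading comes with each control period).
- vision.get_image(name): name is "side" or "top" or "wrist"; returns a dict with "pixels" (400x640x3 uint8, blue, green, red), "z_map" (400x640 float32, m along the optical axis (not along the pixel's ray), 0 where there is no reading), "camera_matrix" (3x3 intrinsics, pixels), "position" and "rotation" of the camera in the world. Camera axes: x right, y up, looking along -z (the intrinsics and any distortion apply to the point x, -y, -z); pixel columns grow to the right and rows downward; lengths in m; the calibration is good to about 2 mm. The wrist camera is an equidistant fisheye: a pixel r from the principal point sees the ray r / f radians off the axis. A picture is of the moment at which its call begins.
- sign_off(): hands the job in; it is judged then, once.
The state is a dict: "clock": time; "joints": joint angles; "dq": joint speeds; "joint_efforts": joint torques, N m; "position": TCP position; "ee_rot": TCP orientation; "force": force on the tool from outside, world axes, zero at the start; "ft_torque": the same for the moment, N m; "width": opening from 0.0 (shut) to 1.0 (fully open); "gripper_force": force on a finger pad.
Only numpy, scipy, OpenCV 4.12 (cv2) and the standard library are available. Lean on these libraries where they do the work, as an engineer would, in place of code of your own. Each camera call takes 0.05 s, during which the arm holds its last target. There are 200 camera calls.

### The job

The notched feed disc of the button feeder has been put back on its spindle turned the wrong way. With a fingertip, push its upright stud round until the notch in the rim stands over the locating pin on the stand, then press down on the hub until the disc is fully home, flat on the stand with the pin in the notch, and take the hand away. Turn and press only: do not lift the disc, and leave the buttons, buckle, box, darning egg and spool where they are.

Things in the scene. Friction and masses are not known exactly. Their poses are not given: they have to be found in the camera images.
- feeder: Fixed unit: a round grey stand (160 mm across, 45 mm high), a tin chute and a white enamel tray (130 x 160 mm). Origin on the counter, on the axis of the stand's spindle; z up; x runs along the chute to the tray, centred at x = 235 mm. Chute (56 mm wide) and tray stay below 56 mm. The spindle (13 mm diameter) rises 19 mm above the stand's top, hidden in the disc's hub.
- pin (a point): Tip of the locating pin on the stand's top, 54 mm above the counter, on the stand's +y side, 64 mm from the spindle axis; its outer part shows beyond the disc's rim. Brass, 14 mm diameter, 9 mm high, the upper 5 mm tapering to 7 mm, so pressing centres a notch that is 2 or 3 degrees off.
- feed_disc: Loose aluminium disc, 120 mm diameter, 9 mm thick, 0.25 kg; bore over the spindle with 1 mm play. Origin: centre of its underside; z up, x to its notch. It turns either way without end (about 1 N sideways on the stud) and stays where left. Underside 55 mm up as it starts, just clear of the pin; 45 mm when home. Pressed with the notch elsewhere it only tips on the pin. Dark seats are flush.
- notch (a point): Point on the notch's centre line, level with the disc's underside, 64 mm from the disc's axis along its x (4 mm outside the rim): it meets the pin's axis when aligned. The notch is 18 mm wide with parallel sides, 14 mm deep from the rim, open through the full thickness.
- stud (a point): Centre of the top of the upright steel stud on the disc's face, straight across the axis from the notch, 46 mm from the axis. The stud is 12 mm in diameter and stands 16 mm above the disc's face.
- hub_top (a point): Centre of the flat top of the disc's steel hub, the place to press. The hub is 28 mm in diameter and stands 16 mm above the disc's face; its top is 80 mm above the counter with the disc raised, 70 mm with it home.
- collar (a joint): Travel in m of the brass collar (56 mm diameter) round the spindle, under the disc: 0 raised, 0.010 pressed down with the disc home. It slides stiffly: it carries the disc without sinking, gives way at about 6 to 9 N of press on the hub and stays where it is left.
- button1: Loose dark horn button, 28 mm across, 5 mm thick, lying in the tray. Origin at the centre of its underside. Not to be moved.
- button2: Second such button in the tray. Not to be moved.
- button3: Third such button in the tray. Not to be moved.
- buckle: Loose bronze overcoat buckle, 64 x 56 mm, 10 mm high, lying on the counter beside the stand. Origin at the centre of its underside. Not to be moved.
- stay_box: Loose cast zinc collar stay box, 74 x 46 mm, 26 mm high, on the counter beside the stand. Origin at the centre of its underside. Not to be moved.
- darning_egg: Loose wooden darning egg standing on a flat foot, 55 mm across, 54 mm high, beside the stand. Origin at the centre of its foot. Not to be moved.
- spool: Loose wooden thread spool standing upright, 32 mm across, 40 mm high, beside the stand. Origin at the centre of its foot. Not to be moved.
Things that resemble listed ones, but are neither listed nor needed, are in the scene too. There is more than one size of the feed_disc; the one meant has the size given above.

How it is judged:
On the way:
1. the disc is turned until its notch stands over the pin (horizontal distance between notch and pin below 0.008 m), for 0.05 s.
At the end, for the whole second after the job is handed in: Disc flat on the stand (underside within 1.5 mm of the stand's top, tilt under 0.03 rad), centred within 3 mm, notch point within 5 mm of the pin's axis, collar down more than 9 mm, all at rest (z of feed_disc in the frame of feeder below 0.0465 m and horizontal distance between notch and pin below 0.005 m and horizontal distance between feed_disc and feeder below 0.003 m and angle between feed_disc's own z axis and vertical below 0.03 rad and value of joint collar above 0.009 m and linear speed of feed_disc below 0.01 m/s and angular speed of feed_disc below 0.1 rad/s); the robot touches nothing.
It fails at once if the disc is lifted (more than 5 mm above its raised height) or taken off the spindle (z of feed_disc in the frame of feeder above 0.06 m or horizontal distance between feed_disc and feeder above 0.008 m).
It fails at once if a button, the buckle, the box, the darning egg or the spool is moved more than 15 mm (distance of any of button1, button2, button3, buckle, stay_box, darning_egg, spool from where it was at the start of the episode above 0.015 m).
It also fails if it takes over 48 s, if anything falls off the work surface, if the arm or the gripper's body presses on something with over 40 N, if the wrist force passes 120 N, or if a joint passes its speed limit or range.

## Working session

There is one attempt and no reset: what is moved stays moved. The work goes in short steps, Python scripts to look and compute and a shell command to move; the robot and the scene stay as the last step left them, time stands still between calls to the robot, and variables do not carry over. Pictures are saved under pics/ and viewed, at most 10 in all, crops included, and the job is handed in when it is done.

```bash
mkdir -p pics
cat > h.py <<'E'
import numpy as np,cv2
from cell import readout,vision,sign_off,arm
def grab(n,fn):
    im=vision.get_image(n); cv2.imwrite('pics/'+fn+'.png',im['pixels']); np.savez('pics/'+fn+'.npz',**im); return im
def pt(im,u,v,z=None):
    K=im['camera_matrix'];d=np.array([(u-K[0,2])/K[0,0],-(v-K[1,2])/K[1,1],-1])
    R=np.array(im['rotation']); 
    if R.shape!=(3,3): R=cv2.Rodrigues(R)[0]
    p=np.array(im['position']); w=R@d
    s=im['z_map'][int(v),int(u)] if z is None else (z-p[2])/w[2]
    return p+s*w
E
python3 - <<'E'
from h import *
grab('top','top1');grab('side','side1')
s=readout.observe();print(s['position'],s['ee_rot'],s['clock'],s['force'],s['width'])
E
```

```text
[ 0.27486632 -0.56079754  0.22600917] [-3.05905484e+00 -7.09288384e-01  6.70077979e-04] 0.1 [-0.03556856  0.19700247  0.27265218] 1.0015387968388962
```

View pics/top1.png

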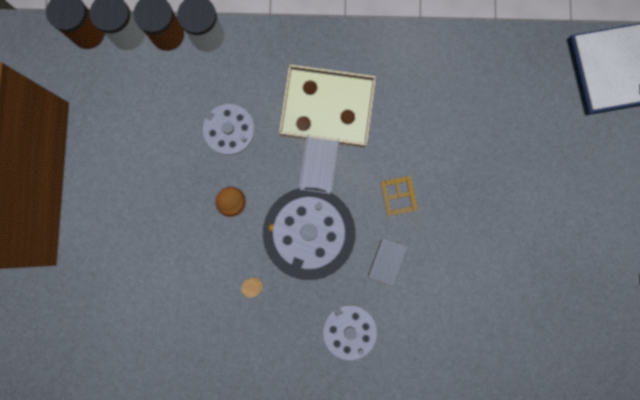

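View pics/side1.png

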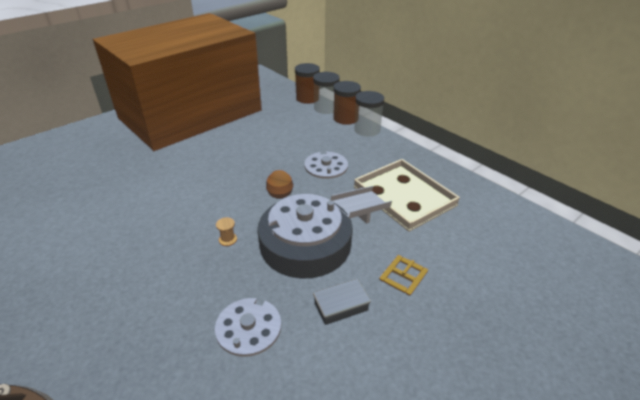

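Top view: disc on the stand at about (309,232), notch (298,264), stud (319,206), pin on the left at (271,228). The other two discs lie on the counter. I'll enlarge this area.

Run:
```python
from h import *
im=dict(np.load('pics/top1.npz'))
c=im['pixels'][175:290,245:365];cv2.imwrite('pics/c1.png',cv2.resize(c,None,fx=5,fy=5,interpolation=cv2.INTER_CUBIC))
for n,u,v,z in [('hub',309,232,.08),('stud',319,206,.08),('notch',298,264,.064),('pin',271,228,.054),('egg',231,201,.04),('spool',252,288,.04),('traymid',327,106,.01),('chutetop',319,140,.05)]:print(n,pt(im,u,v,z).round(4),pt(im,u,v).round(4))
print(im['position'],im['rotation'])
```

```text
hub [0.5375 0.0372 0.08  ] [0.5375 0.0372 0.0782]
stud [0.5806 0.0217 0.08  ] [0.5806 0.0217 0.0803]
notch [0.4846 0.0544 0.064 ] [0.484  0.0551 0.0439]
pin [0.5437 0.102  0.054 ] [0.5437 0.1021 0.0537]
egg [0.5894 0.1741 0.04  ] [0.5884 0.1723 0.0506]
spool [0.4417 0.1323 0.04  ] [0.4417 0.1323 0.0406]
traymid [0.7707 0.0107 0.01  ] [0.7731 0.0106 0.0017]
chutetop [0.6981 0.024  0.05  ] [0.7038 0.024  0.0247]
[0.50766879 0.02586591 0.90452713] [ 0.08583726 -0.08157888 -1.54660739]
```

View pics/c1.png

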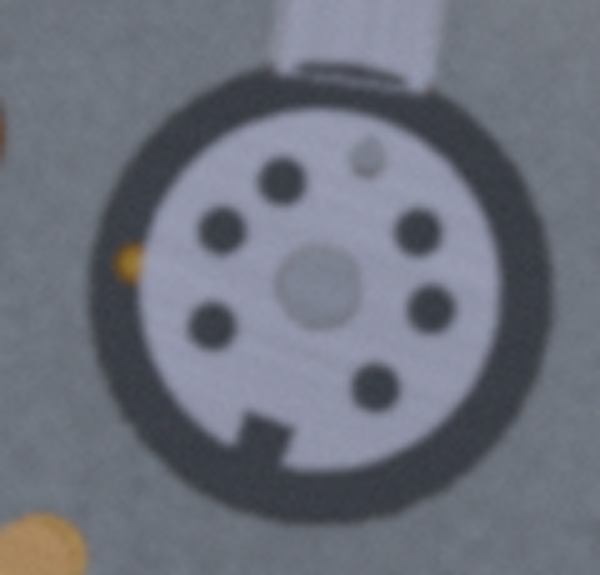

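```bash
python3 -m creep '[[0.9,-0.67,0,0,0],[0.9,-0.67,0,0,0],[0.9,-0.67,0,0,0],[0.9,-0.67,0,0,0],[0.9,-0.67,0,0,0],[0.9,-0.67,0,0,0],[0.9,-0.67,0,0,0],[0.9,-0.67,0,0,0],[0.9,-0.67,0,0,0],[0.9,-0.67,0,0,0],[0.9,-0.67,0,0,0],[0.9,-0.67,0,0,0]]' 10
python3 -m creep '[[0.95,-0.7,0,0,0],[0.95,-0.7,0,0,0],[0.95,-0.7,0,0,0],[0,0,0.2,-1,0],[0,0,0.2,-1,0],[0,0,0.3,-1,0],[0,0,0.3,-1,0],[0,0,0.3,-1,0],[0,0,0.3,-1,0],[0,0,0.3,-1,0],[0,0,0.3,-1,0],[0,0,0.3,-1,0]]'
python3 -m creep '[[0,0,0.2,-1,0],[0,0,0.2,-1,0],[0,0,0,0,0],[0,0,0,0,0]]'
python3 - <<'E'
from h import *
s=readout.observe();R=cv2.Rodrigues(np.array(s['ee_rot']))[0]
print(s['position'],R.round(3),s['clock'],s['force'],s['width'],s['joints'])
grab('side','side2');grab('wrist','w2')
E
```

```text
clock: 1.6
position: [0.5217, -0.0811, 0.2265]
ee_rot: [-3.06, -0.709, 0.001]
force: [0.7, -0.7, 0.1]
width: 0.006
gripper_force: 0.0
clock: 3.1
position: [0.5865, 0.0432, 0.1259]
ee_rot: [-2.689, -1.624, 0.001]
force: [0.1, 0.6, -0.8]
width: 0.002
gripper_force: 0.0
clock: 3.6
position: [0.5869, 0.0433, 0.1109]
ee_rot: [-2.573, -1.802, 0.0]
force: [0.2, -1.2, 0.4]
width: 0.003
gripper_force: 0.0
[0.58691197 0.04326674 0.11085473] [[ 0.342  0.94  -0.   ]
 [ 0.94  -0.342  0.   ]
 [ 0.    -0.    -1.   ]] 3.6 [ 0.18706642 -1.16449131  0.43139167] 0.0025517759117197982 [ 0.12596166  0.53271302 -0.41374685  1.76978086  0.26493236  0.89423536
 -0.75262507]
```

View pics/w2.png

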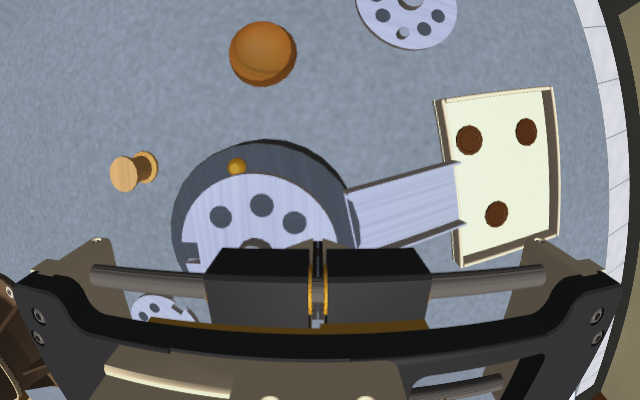

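Tip hovers behind the stud, clear of hub; pin seen at wrist (236,167). Descend, make contact, then follow the arc.

```bash
python3 -m creep '[[0.03,0,0.25,0,0],[0.03,0,0.25,0,0],[0,0,0.25,0,0],[0,0,0.25,0,0],[0,0,0,0,0],[-0.05,0,0,0,0],[-0.05,0,0,0,0],[-0.05,0,0,0,0],[-0.05,0,0,0,0],[0,0,0,0,0]]'
python3 -m creep '[[-0.081,0.025,0,1,0],[-0.081,0.025,0,1,0],[-0.081,0.025,0,1,0],[-0.081,0.025,0,1,0],[-0.081,0.025,0,1,0],[-0.081,0.025,0,1,0],[0,0,0,0,0]]'
python3 - <<'E'
from h import *
s=readout.observe();R=cv2.Rodrigues(np.array(s['ee_rot']))[0]
A=np.array([.537,.0375])
d=(A-s['position'][:2]);print('axis in tool xy',R[:2,:2].T@d, np.degrees(np.arctan2(R[1,0],R[0,0])))
im=grab('side','side3')
cv2.imwrite('pics/s3.png',cv2.resize(im['pixels'][130:300,200:440],None,fx=3,fy=3,interpolation=2))
E
```

```text
clock: 4.95
position: [0.5851, 0.0378, 0.0709]
ee_rot: [2.572, 1.804, 0.0]
force: [-0.2, 0.5, -0.5]
width: 0.006
gripper_force: 0.1
clock: 5.82
position: [0.5805, 0.0182, 0.0708]
ee_rot: [2.89, 1.231, -0.0]
force: [0.5, 0.9, -0.2]
width: 0.007
gripper_force: 0.0
axis in tool xy [-0.01617343 -0.04473175] 46.1228431339865
```

View pics/s3.png

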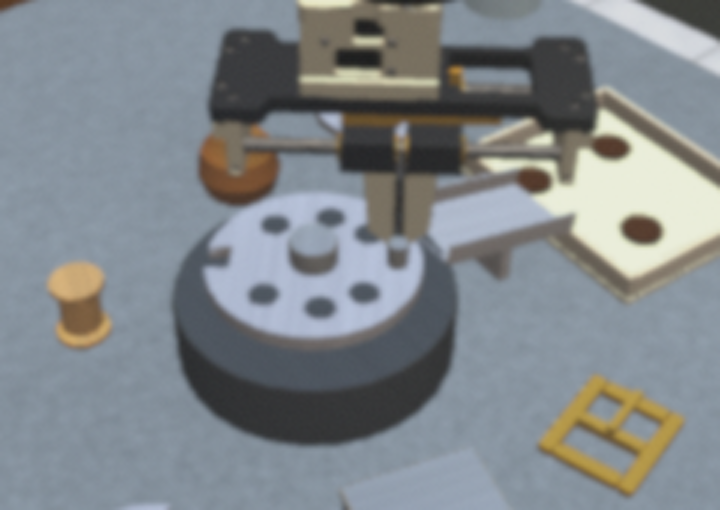

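The stud (crop 398,250) is being pushed and the notch (217,255) has moved on as intended. Continuing.

```bash
python3 -m creep '[[-0.081,0.025,0,1,0],[-0.081,0.025,0,1,0],[-0.081,0.025,0,1,0],[-0.081,0.025,0,1,0],[-0.081,0.025,0,1,0],[-0.081,0.025,0,1,0],[-0.081,0.025,0,1,0],[-0.081,0.025,0,1,0],[-0.081,0.025,0,1,0],[-0.081,0.025,0,1,0],[-0.081,0.025,0,1,0],[0,0,0,0,0]]'
python3 - <<'E'
from h import *
s=readout.observe();R=cv2.Rodrigues(np.array(s['ee_rot']))[0]
A=np.array([.537,.0375])
d=(A-s['position'][:2]);print('axis in tool xy',R[:2,:2].T@d, np.degrees(np.arctan2(R[1,0],R[0,0])))
im=grab('side','side4');t=grab('top','top4')
a=cv2.resize(im['pixels'][170:280,245:365],None,fx=3.3,fy=3.3,interpolation=2);b=cv2.resize(t['pixels'][175:285,245:365],None,fx=3.3,fy=3.3,interpolation=2)
cv2.imwrite('pics/s4.png',np.hstack([a,b]))
E
```

```text
clock: 7.38
position: [0.5539, -0.0065, 0.0707]
ee_rot: [3.141, 0.061, -0.0]
force: [-0.2, 0.3, -0.2]
width: 0.005
gripper_force: 0.0
axis in tool xy [-0.0151791  -0.04459894] 2.2186453108569753
```

View pics/s4.png

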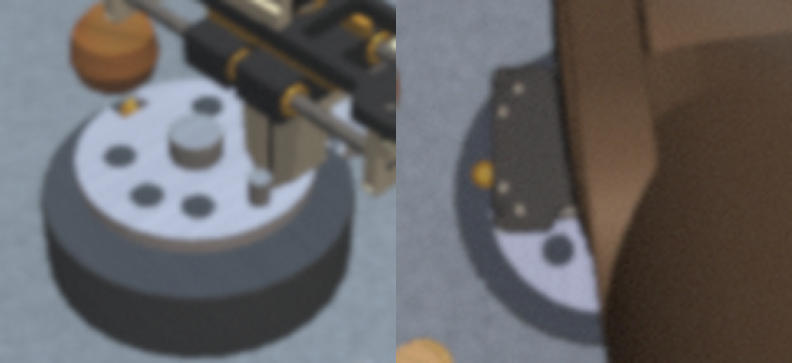

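Stud top at side-crop (259,175), hub (196,131), pin (130,106) now visible in the notch, nearly aligned.

Run:
```python
from h import *
im=dict(np.load('pics/side4.npz'));f=lambda x,y,z:pt(im,245+x/3.3,170+y/3.3,z)
h=f(196,131,.08);s=f(259,175,.08);p=f(129,106,.054)
ang=lambda d:np.degrees(np.arctan2(d[1],d[0]))
print(h,s,p,ang(s-h),np.hypot(*(s-h)[:2]),ang(p-h),np.hypot(*(p-h)[:2]))
```

```text
[0.53446393 0.03692873 0.08      ] [ 0.53621945 -0.00736207  0.08      ] [0.54024306 0.09956981 0.054     ] -87.73020122550477 0.04432558042020729 84.72893273680918 0.06290710052198853
```

```bash
python3 -m creep '[[-0.081,0.025,0,1,0],[-0.081,0.025,0,1,0],[0,0,0,0,0],[0.2,0,0,0,0],[0,0,-0.3,0,0],[0.3,0,-0.6,0,0],[1,0,-0.6,0,0],[1,0,0,0,0],[1,0,0,0,0],[0,0,0,0,0],[0,0,0,0,0]]'
python3 - <<'E'
from h import *
im=grab('side','side5');t=grab('top','top5')
a=cv2.resize(im['pixels'][170:280,245:365],None,fx=3.3,fy=3.3,interpolation=2);b=cv2.resize(t['pixels'][175:285,245:365],None,fx=3.3,fy=3.3,interpolation=2)
cv2.imwrite('pics/s5.png',np.hstack([a,b]))
E
```

```text
clock: 8.85
position: [0.6862, -0.023, 0.1308]
ee_rot: [-3.137, 0.161, 0.001]
force: [-0.7, -0.4, 0.2]
width: 0.007
gripper_force: 0.0
```

View pics/s5.png

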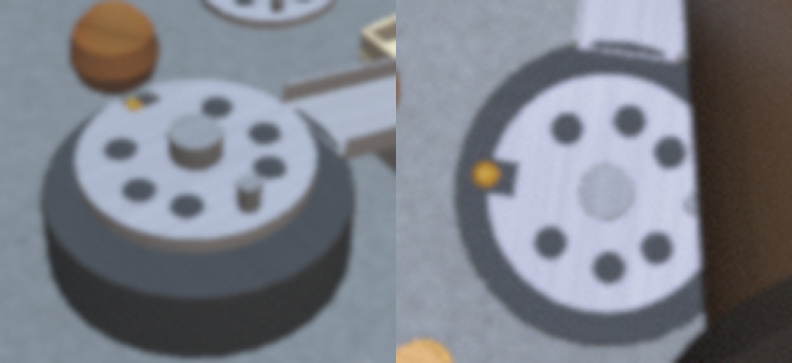

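Right half: the pin at (487,174) is in the notch mouth; notch inner end about (516,163)-(513,196); hub (606,191). Computing the angle.

Run:
```python
from h import *
t=dict(np.load('pics/top5.npz'));f=lambda x,y,z:pt(t,245+(x-396)/3.3,175+y/3.3,z)
im=dict(np.load('pics/side5.npz'));g=lambda x,y,z:pt(im,245+x/3.3,170+y/3.3,z)
ang=lambda d:np.degrees(np.arctan2(d[1],d[0]))
h=f(606,191,.08);p=f(487,174.5,.054);n=f(515,179.5,.064)
print('top',h,p,n,ang(p-h),ang(n-h),np.hypot(*(p-h)[:2]),np.hypot(*(n-h)[:2]))
h=g(196,131,.08);s=g(249,184,.08);print('side stud',ang(s-h),np.hypot(*(s-h)[:2]))
b=cv2.resize(t['pixels'][210:250,262:322],None,fx=12,fy=12,interpolation=2);cv2.imwrite('pics/c5.png',b)
```

```text
top [0.53600241 0.03773218 0.08      ] [0.5439655  0.09938388 0.054     ] [0.54132749 0.08424114 0.064     ] 82.64028220322098 83.46831548509793 0.06216383864773837 0.04681281373812871
side stud -97.4516932754792 0.04625758644835092
```

View pics/c5.png

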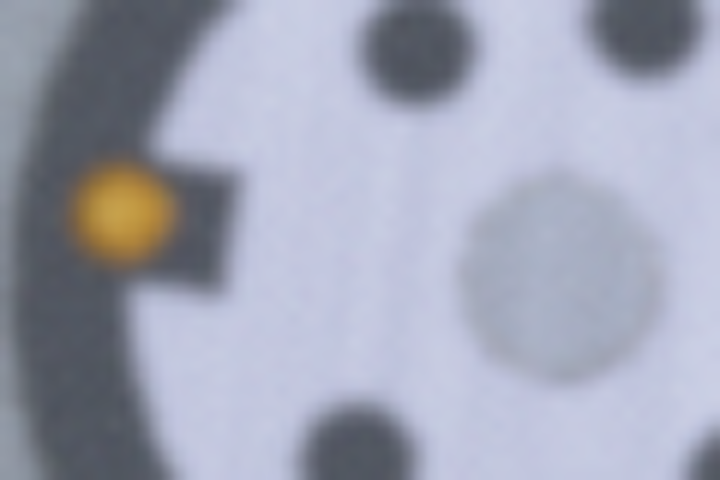

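Pin lies on the notch centre line within about 1°. Moving over the hub and pressing.

```bash
python3 -m creep '[[-0.97,-0.28,0,0,0],[-0.97,-0.28,0,0,0],[-0.97,-0.28,0,0,0],[-0.97,-0.28,0,0,0],[0,0,0,0,0],[0,0,0.4,0,0],[0,0,0.4,0,0],[0,0,0.35,0,0],[0,0,0,0,0]]'
python3 -m creep '[[0,0,0.05,0,0],[0,0,0.05,0,0],[0,0,0.05,0,0],[0,0,0.05,0,0],[0,0,0.05,0,0],[0,0,0,0,0]]'
```

```text
clock: 10.07
position: [0.5361, 0.037, 0.0828]
ee_rot: [3.137, -0.162, -0.005]
force: [0.6, 0.8, -0.3]
width: 0.007
gripper_force: 0.0
clock: 10.82
position: [0.5378, 0.0375, 0.0756]
ee_rot: [-3.137, 0.161, -0.003]
force: [-0.5, -0.9, 5.3]
width: 0.006
gripper_force: 2.7
```

```bash
python3 -m creep '[[0,0,0.05,0,0],[0,0,0.05,0,0],[0,0,0.05,0,0],[0,0,0.05,0,0],[0,0,0,0,0],[0,0,0,0,0]]'
```

```text
clock: 11.58
position: [0.538, 0.0375, 0.0701]
ee_rot: [-3.137, 0.162, -0.005]
force: [-11.3, -2.1, 38.1]
width: 0.004
gripper_force: 19.1
```

Bottomed at z = 0.070 with the force rising steeply. Retreating and checking.

```bash
python3 -m creep '[[0,0,-0.2,0,0],[0,0,-0.4,0,0],[0,0,-0.8,0,0],[0,0,-0.8,0,0],[1,0,0,0,0],[1,0,0,0,0],[1,0,0,0,0],[1,0,0,0,0],[1,0,0,0,0],[0,0,0,0,0],[0,0,0,0,0]]'
python3 - <<'E'
from h import *
im=grab('side','side6');t=grab('top','top6')
a=cv2.resize(im['pixels'][170:280,245:365],None,fx=3.3,fy=3.3,interpolation=2);b=cv2.resize(t['pixels'][175:285,245:365],None,fx=3.3,fy=3.3,interpolation=2)
cv2.imwrite('pics/s6.png',np.hstack([a,b]))
z=np.load('pics/top6.npz')['z_map'];t=dict(np.load('pics/top6.npz'))
# plane fit of disc face heights
P=np.array([pt(t,u,v) for v in range(196,270) for u in range(272,330)])
c=P[(np.hypot(P[:,0]-.537,P[:,1]-.0375)<.055)&(np.abs(P[:,2]-.054)<.006)]
A=np.c_[c[:,:2]-[.537,.0375],np.ones(len(c))];print(len(c),np.linalg.lstsq(A,c[:,2],rcond=None)[0])
hb=P[np.hypot(P[:,0]-.537,P[:,1]-.0375)<.009];print('hub z',np.median(hb[:,2]),readout.observe()['force'])
E
```

```text
clock: 12.95
position: [0.7354, 0.0171, 0.1547]
ee_rot: [-3.137, 0.161, 0.001]
force: [-0.4, 0.2, 0.1]
width: 0.005
gripper_force: 0.0
0 [0. 0. 0.]
hub z 0.6624609389065017 [-0.5915734  -0.2397545   1.11087824]
```

View pics/s6.png

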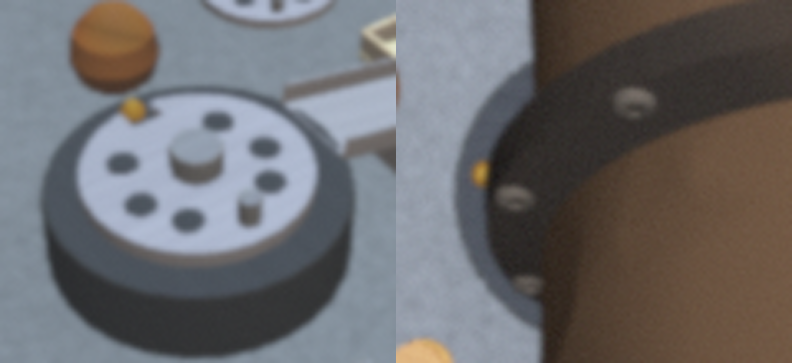

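The disc has sunk with the pin at (134,108) in the notch. Checking its height and flatness from the side depth map before handing in.

Run:
```python
from h import *
for n in('side5','side6'):
    t=dict(np.load(f'pics/{n}.npz'))
    P=np.array([pt(t,u,v) for v in range(190,256) for u in range(265,345)])
    r=np.hypot(P[:,0]-.536,P[:,1]-.0375);z0=np.median(P[(r<.055)&(r>.02),2])
    c=P[(r<.055)&(abs(P[:,2]-z0)<.004)]
    print(n,np.linalg.lstsq(np.c_[c[:,:2]-[.536,.0375],np.ones(len(c))],c[:,2],rcond=None)[0])
```

```text
side5 [-0.00112372 -0.00059301  0.06356297]
side6 [-1.74575716e-03  8.43531475e-05  5.35942381e-02]
```

Face went from 63.6 to 53.6 mm (10 mm down) and is level.

```bash
python3 -c "
from cell import sign_off
print(sign_off())"
```

```text
the job is handed in; nothing more can be done
None
```

The disc was turned until its notch stood over the pin, then pressed fully home (10 mm down, level in the depth images); the hand was clear when I handed the job in at about 13 s, with no verdict returned.

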